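# Kit the ball dish and present it a quarter turn round

### The job

Get the bearing kit ready for the fitter: thread the wide flat collar (not the slim bush) right down onto the upright post of the dish, without upsetting the dish on its stand. Then take the dish by its black handle, lift it level straight up, and turn it a quarter turn so that its post is directly above the index pin of the stand, keeping the loose ball in the middle of the dish all the time. Finish while still holding the dish steady and level, straight above its stand with about 10 cm of air under it; leave the bush, the pliers and the tape measure where they are.

Things in the scene. Friction and masses are not known exactly. Their poses are not given: they have to be found in the camera images.
- dish: round shallow aluminium dish, 120 mm across, rim 20 mm high, 0.4 kg, loose on the stand. Origin: centre of its underside, z up; +x points to the lug with the post. Inside a shallow cone (5 degrees, steeper from 30 mm out): the ball strays if it tips over 5 degrees or is jerked. A bail of 6 mm wire rises from the rim at y = +58 and -58 mm and arches over to the black handle
- dish_grip (a point): centre of the black handle block on top of the bail, 104 mm above the dish's underside, on the dish's axis; the block is 14 mm thick (along dish x), 46 mm long (along dish y) and 26 mm high; pinch it from above across its 14 mm
- post_foot (a point): foot of the dish's upright steel post, on its axis at the top of the lug (dish x = 78 mm, 20 mm above the dish's underside); axes as the dish's. Post 12 mm thick, 36 mm high with the top 8 mm tapering; lug 32 mm across
- bowl_centre (a point): lowest point of the dish's inside, on its axis, 6 mm above its underside
- ball_center (a point): centre of the loose steel bearing ball, 22 mm in diameter, 43 g, lying at the bottom of the dish (its centre then 11 mm above the lowest point)
- dish_stand: fixed round wooden stand, 132 mm across, 22 mm high. Origin: centre of its underside, on the bench; +x points to the index pin. The dish stands on its top, loosely centred by three studs 7 mm high. At the start the dish's post points a quarter turn (within 12 degrees) counter-clockwise, seen from above, from the pin: the dish must turn clockwise
- pin_tip (a point): tip of the steel index pin on the stand's arm: 78 mm from the stand's middle along stand x, 42 mm above the bench
- collar: wide flat steel collar, 40 mm outside, bore 18 mm, 16 mm high, about 80 g, lying flat on the bench. Origin: centre of its underside; axis z
- bush: slim steel bush, 28 mm outside, bore 8 mm (too small for the post), 22 mm high, standing on the bench; to be left alone. Origin: centre of its underside. It and the collar may lie in each other's place
- pliers: pliers with red grips, 155 mm long, lying on the bench at the robot's right; left alone. Origin: centre of the underside
- tape_measure: yellow tape measure, 99 mm long, 70 mm high, near the tool chest; left alone. Origin: centre of the underside
There are look-alikes about, which are no part of the job. Leave any orange or red look-alike of the collar alone.

How it is judged:
By the outcome, as a careful person would: the job done as asked, in the order asked, and still so for the second after the job is handed in, while the arm keeps its last pose, push and grip.
It also fails if it takes over 66 s, if anything falls off the work surface, if the arm or the gripper's body presses on something with over 40 N, if the wrist force passes 120 N, or if a joint passes its speed limit or range.

### The arm

A 6-joint arm with a two-finger parallel gripper is mounted at the origin on a cart in front of the work surface, level with it; the furniture and walls round the work are solid. World frame = base frame: x ahead of the robot, y to its left, z up, the work surface at z = 0. Lengths are in m, angles in rad, forces in N, time in s.
With the tool pointing down it reaches from about 0.375 to 0.925 m from the base axis. Payload 5.7 kg.
Tool frame: the origin (TCP) lies between the finger pads; the fingertips stand robot.nose_length ahead of it and the grasp point (between the pads) is the TCP (robot.nose_length is the distance from the TCP to the fingertips, in m); z points along the fingers, y is the line along which they close (so a half turn about z gives the same grasp; the last joint's range is limited). The gripper opens to 88 mm and grips with 3 to 60 N. Pads are 20 mm wide; open, the fingers measure 115 mm over their backs; the gripper's body (75 mm by 178 mm) begins 61 mm behind the grasp point.
Start: joints at [-0.115, 0.359, 1.51, -0, 1.272, -0.115], TCP at [0.6, -0, 0.242] pointing down, gripper open.
Joint ranges: [-2.97, 2.97], [-1.01, 2.36], [0.21, 2.38], [-0.96, 4.11], [0.2, 2.71], [-2.98, 2.98]. Speed limits (rad/s): [2.39, 2.39, 3.14, 3.14, 3.14, 3.14].

### API

Orientations are given as a 3x3 rotation matrix whose columns are the frame's x, y, z axes.
In Python, from plant import robot gives the robot as it stands.
- The arm moves only by the tool play_rows, never from a script. Its argument "motion" is a list of rows, each a list of 2 entries, a list of its own where there are three numbers: the shift along the tool's x, y, z in m, then the turn about the tool's z in degrees. In form: [[[tx, ty, tz], turn], ...]. A call has 1 to 5 rows; each row shifts and turns the commanded pose from where the row before left it, along the tool's axes as they then stand; what a row does not reach is not made up. A row lasts 1/8 s, in which the tool goes at most 62.5 mm and 10.7 degrees, less where a joint would pass 70% of its speed; a pose out of reach is approached as far as the arm can. A call is refused whole if a number of a shift passes 0.0625 or a number of a turn 10.7, either way. A call with a gripper value outside its range is refused whole. "fingers" is the finger opening in m, from 0 to 0.0878, set as the call begins (left out, the last holds). The fingers move at their own pace and stop on an object; "squeeze" is the grip in N (left out, the last holds). Time passes only in rows, so rows that do not move let the fingers close. It gives the time, the measured TCP pose, the force, the opening and the grip force at its end, in the units of the state.
- robot.state(): the state, without advancing time (a new reading comes with each control period).
- robot.read_camera(name): name is "scene" or "side" or "wrist"; returns (picture, depth): 384x512x3 uint8, red, green, blue; 384x512 float32, m along the optical axis (not along the pixel's ray), 0 where there is no reading.
- robot.calibration(name): a dict with "fx", "fy", "cx", "cy" (pixels), "distortion" ([k1, k2, p1, p2, k3] as OpenCV has them; the pictures are not rectified), "eye" and "rotation" of the camera in the world. Camera axes: x right, y down, z forward; pixel columns grow to the right and rows downward; lengths in m; the calibration is good to about 2 mm. A picture is of the moment at which its call begins: read the wrist's pose just before it. calibration takes no time and is no camera call; for the wrist camera it gives the pose at the moment of the call.
- robot.finish_job(): hands the job in; it is judged then, once.
The state is a dict: "clock": time; "joints": joint angles; "joint_velocities": joint speeds; "joint_efforts": joint torques, N m; "position": TCP position; "ee_rot": TCP orientation; "contact_force": force on the tool from outside, world axes, zero at the start; "torque": the same for the moment, N m; "gripper_width": finger opening in m; "gripper_force": force on a finger pad.
Only numpy, scipy, OpenCV 4.12 (cv2) and the standard library are available. Lean on these libraries where they do the work, as an engineer would, in place of code of your own. Each camera call takes 0.05 s, during which the arm holds its last target. There are 200 camera calls.

## Working session

There is one attempt and no reset: what is moved stays moved. The work goes in short steps, Python scripts to look and compute and a tool call to move; the robot and the scene stay as the last step left them, time stands still between calls to the robot, and variables do not carry over. Pictures are saved under pics/ and viewed, at most 10 in all, crops included, and the job is handed in when it is done.

Besides the shell and the picture viewer there is one more tool, called after "Request:" as name(argument=value, ...), one argument or row to a line, values as JSON. play_rows: Moves the arm, as the interface text tells. Its arguments: {"type":"object","properties":{"motion":{"type":"array","items":{"type":"array"}},"fingers":{"type":"number"},"squeeze":{"type":"number"}},"required":["motion"]}

```bash
mkdir -p pics
cat > h.py <<'E'
import numpy as np, cv2
from plant import robot
def K(c): return np.array([[c['fx'],0,c['cx']],[0,c['fy'],c['cy']],[0,0,1.]])
def snap(n):
    c=robot.calibration(n); p,d=robot.read_camera(n); return p,d,c
def ray(c,uv):
    n=cv2.undistortPoints(np.array(uv,float).reshape(-1,1,2),K(c),np.array(c['distortion']))[:,0]
    return np.c_[n,np.ones(len(n))]@np.array(c['rotation']).T
def onplane(c,uv,z):
    r=ray(c,uv); e=np.array(c['eye']); return e+r*((z-e[2])/r[:,2])[:,None]
def cloud(d,c):
    h,w=d.shape; u,v=np.meshgrid(np.arange(w),np.arange(h))
    r=ray(c,np.c_[u.ravel(),v.ravel()]); P=np.array(c['eye'])+r*d.reshape(-1,1)
    P[d.ravel()==0]=np.nan; return P.reshape(h,w,3)
def save(n,p): cv2.imwrite('pics/'+n,cv2.cvtColor(p,cv2.COLOR_RGB2BGR))
E
python3 - <<'E'
from h import *
import pickle
D={}
for n in('scene','side','wrist'):
    D[n]=snap(n); print(n,np.round(D[n][2]['eye'],3),np.round(D[n][2]['rotation'],2).tolist(),D[n][2]['fx'])
pickle.dump(D,open('d0.pkl','wb'))
save('a.png',np.hstack([cv2.resize(D[n][0],(400,300)) for n in('scene','side')]))
save('scene.png',D['scene'][0]); save('wrist.png',D['wrist'][0])
s=robot.state();print(robot.nose_length,s)
E
```

```text
scene [ 0.181 -0.85   0.781] [[0.82, -0.41, 0.4], [-0.57, -0.59, 0.57], [0.01, -0.7, -0.72]] 498.99654028281066
side [ 0.312 -0.873  0.702] [[0.92, -0.27, 0.28], [-0.39, -0.67, 0.64], [0.01, -0.7, -0.72]] 425.4547538334051
wrist [0.6   0.065 0.384] [[1.0, 0.0, -0.0], [-0.0, -0.97, -0.24], [-0.0, 0.24, -0.97]] 266.6643011652773
0.019 {'clock': 0.15, 'joints': array([-1.15107894e-01,  3.59349315e-01,  1.51115538e+00,  7.85324194e-06,
        1.27250108e+00, -1.15142240e-01]), 'joint_velocities': array([ 0.00032048, -0.00165384, -0.00279429, -0.00032388,  0.00251593,
       -0.00174517]), 'joint_efforts': array([ 6.01716038e-04, -5.15759647e+01, -2.71007627e+01,  6.74942834e-02,
        3.05557286e-02, -7.96465724e-05]), 'position': array([5.99508433e-01, 4.71688654e-05, 2.41007695e-01]), 'ee_rot': array([[-3.19128896e-05,  9.99999015e-01, -1.40290416e-03],
       [ 9.99999985e-01,  3.21510761e-05,  1.69758801e-04],
       [ 1.69803739e-04, -1.40289872e-03, -9.99999002e-01]]), 'contact_force': array([ 0.38571677, -0.16072464,  0.03440918]), 'torque': array([ 0.00567038,  0.05487858, -0.05354374]), 'gripper_force': 0.0, 'gripper_width': 0.08753588185812508}
```

View pics/scene.png

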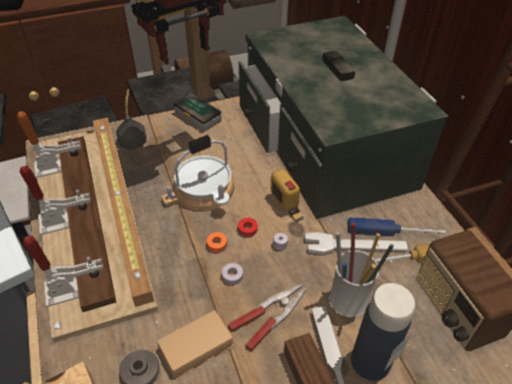

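View pics/wrist.png

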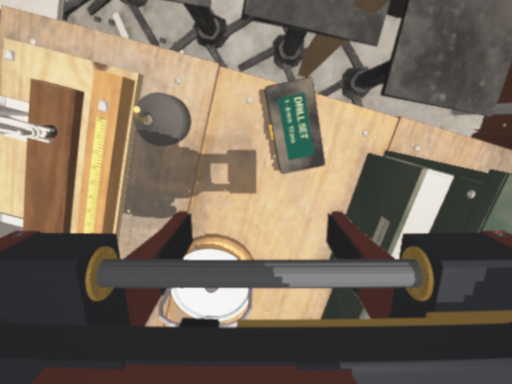

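The scene view shows these collar candidates: a wide grey ring at (232,273), a slim grey bush at (281,241), orange and red rings at (217,242) and (247,227), and a big dark flange at (139,367). By the description I choose the grey ring at (232,273). The dish is at (203,180), with its handle at (200,143), post at about (221,193) and pin arm at about (168,200). I'll check with a close crop.

Run:
```python
from h import *
import pickle
D=pickle.load(open('d0.pkl','rb'))
p,d,c=D['scene']
def proj(c,X):
    R=np.array(c['rotation']).T; t=-R@np.array(c['eye'])
    return cv2.projectPoints(np.array(X,float).reshape(-1,3),cv2.Rodrigues(R)[0],t,K(c),np.array(c['distortion']))[0][:,0]
print(proj(c,[.6,0,.24]))
C=cloud(d,c)
for n,(u,v) in dict(ring=(232,264),ringhole=(232,273),bush=(281,237),orange=(217,236),handle=(200,143),post=(221,193),pinarm=(168,200),ball=(203,177)).items():
    print(n,np.round(C[v-2:v+3,u-2:u+3].reshape(-1,3).tolist(),3)[[0,12,24]].tolist())
a=cv2.resize(p[125:215,150:250],(440,396),interpolation=cv2.INTER_CUBIC)
b=cv2.resize(p[210:300,190:280],(360,396)[::1],interpolation=cv2.INTER_CUBIC)
save('crop.png',np.hstack([a,b]))
save('side.png',D['side'][0])
```

```text
[[184.06455214  47.75073043]]
ring [[0.47, -0.363, -0.001], [0.464, -0.379, 0.015], [0.465, -0.385, 0.015]]
ringhole [[0.456, -0.384, 0.005], [0.458, -0.387, 0.001], [0.459, -0.393, 0.0]]
bush [[0.574, -0.378, 0.022], [0.575, -0.383, 0.021], [0.574, -0.391, 0.023]]
orange [[0.476, -0.301, 0.017], [0.477, -0.306, 0.014], [0.478, -0.311, 0.013]]
handle [[0.525, -0.169, 0.139], [0.528, -0.172, 0.135], [0.532, -0.172, 0.128]]
post [[0.52, -0.249, 0.068], [0.524, -0.249, 0.06], [0.529, -0.248, 0.05]]
pinarm [[0.443, -0.157, 0.014], [0.444, -0.164, 0.013], [0.445, -0.171, 0.012]]
ball [[0.523, -0.172, 0.049], [0.526, -0.175, 0.044], [0.529, -0.178, 0.039]]
```

View pics/crop.png

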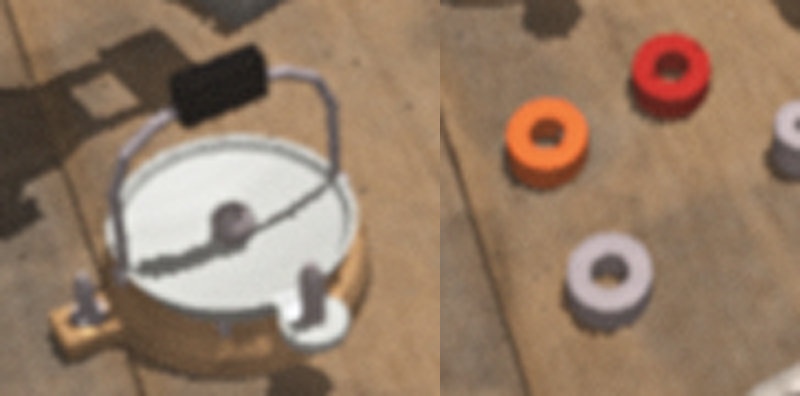

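View pics/side.png

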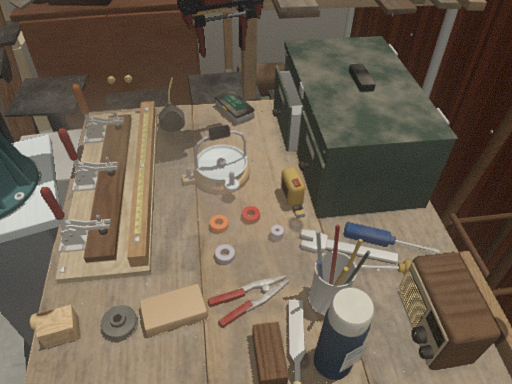

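The crop confirms the wide grey ring at (232,273) is the collar and the taller, slimmer grey one is the bush. In the dish crop, the post is on the −y side, the pin on the −x side, and the ball is in the middle. Next is triangulation from the two fixed views.

```bash
cat >> h.py <<'E'
def tri(obs):
    A=np.zeros((3,3));b=np.zeros(3)
    for c,uv in obs:
        r=ray(c,[uv])[0]; r/=np.linalg.norm(r); M=np.eye(3)-np.outer(r,r); A+=M; b+=M@np.array(c['eye'])
    return np.linalg.solve(A,b)
def top(C,box,zlo,zhi):
    u0,v0,u1,v1=box; Q=C[v0:v1,u0:u1].reshape(-1,3); return Q[(Q[:,2]>zlo)&(Q[:,2]<zhi)]
def circ(Q):
    A=np.c_[2*Q[:,:2],np.ones(len(Q))]; s=np.linalg.lstsq(A,(Q[:,:2]**2).sum(1),rcond=None)[0]; return s[:2],np.sqrt(s[2]+s[0]**2+s[1]**2)
E
python3 - <<'E'
from h import *
import pickle
D=pickle.load(open('d0.pkl','rb'))
boxes=dict(scene=dict(collar=(215,258,250,292),bush=(268,230,294,254),handle=(185,130,215,155),pin=(160,180,180,208)),
 side=dict(collar=(212,240,240,266),bush=(266,222,288,244),handle=(203,120,235,142),pin=(178,165,198,190)))
for n in('scene','side'):
    p,d,c=D[n];C=cloud(d,c);B=boxes[n]
    hsv=cv2.cvtColor(p,cv2.COLOR_RGB2HSV)
    for k in('collar','bush'):
        Q=top(C,B[k],.010,.03); m=np.nanmedian(Q[:,2]); T=Q[abs(Q[:,2]-np.percentile(Q[:,2],80))<.003]
        r=cv2.minEnclosingCircle((T[:,:2]*1000).astype(np.float32))
        print(n,k,len(T),'z',T[:,2].mean().round(4),'c',np.round(r[0],1),'r',round(r[1],1))
    Q=top(C,B['handle'],.10,.16); 
    m=Q.mean(0);T=Q[Q[:,2]>np.percentile(Q[:,2],60)]
    w,V=np.linalg.eigh(np.cov(Q[:,:2].T)); print('handle',len(Q),np.round(m,4),'zmax',Q[:,2].max().round(3),'topmean',np.round(T.mean(0),4),'ax',np.round(V[:,1],2))
    # rim: points z .058-.066 around
    H,W=d.shape; Q=C.reshape(-1,3); Q=Q[(abs(Q[:,0]-.525)<.09)&(abs(Q[:,1]+.17)<.09)&(abs(Q[:,2]-.0415)<.0025)]
    rr=np.hypot(Q[:,0]-.525,Q[:,1]+.17); Q=Q[(rr>.05)&(rr<.068)]; print('rim',len(Q),circ(Q))
    Q=C.reshape(-1,3); Q=Q[(np.hypot(Q[:,0]-.525,Q[:,1]+.25)<.025)&(Q[:,2]>.052)&(Q[:,2]<.085)]; print('post',len(Q),np.round(Q.mean(0),4),Q[:,2].max())
    Q=top(C,B['pin'],.026,.06); print('pin',len(Q),np.round(Q.mean(0),4),Q[:,2].max())
E
```

```text
scene collar 229 z 0.0163 c [ 453.7 -393.2] r 20.3
scene bush 112 z 0.0224 c [ 570.8 -385.8] r 13.9
handle 324 [ 0.5261 -0.1701  0.1302] zmax 0.142 topmean [ 0.5269 -0.1681  0.1386] ax [-1.    0.05]
rim 290 (array([ 0.5277801 , -0.16794415]), np.float64(0.058096713026661306))
post 63 [ 0.524  -0.2466  0.0659] 0.0788566599782472
pin 66 [ 0.4625 -0.1617  0.0397] 0.05941191715777927
side collar 191 z 0.0167 c [ 454.8 -395.4] r 20.1
side bush 109 z 0.0213 c [ 570.2 -386.9] r 14.6
handle 296 [ 0.5278 -0.173   0.1289] zmax 0.141 topmean [ 0.5295 -0.1715  0.1375] ax [-1.    0.06]
rim 213 (array([ 0.52890431, -0.17017591]), np.float64(0.057880166366231514))
post 47 [ 0.5247 -0.2497  0.0657] 0.07785486032685751
pin 42 [ 0.4591 -0.1657  0.0368] 0.052300628734316845
```

Request:
play_rows(
  motion=[
    [[-0.06,-0.02,0],0],
    [[-0.06,-0.02,0],0],
    [[-0.06,-0.02,0],0],
    [[-0.06,-0.02,0],0],
    [[-0.05,0,0],0],
  ],
)

```text
clock: 0.78
position: [0.5191, -0.289, 0.2415]
ee_rot: [[0.001, 1.0, -0.001], [1.0, -0.001, 0.0], [0.0, -0.001, -1.0]]
contact_force: [0.2, 0.2, -0.2]
gripper_width: 0.0881
gripper_force: 0.0
```

Request:
play_rows(
  motion=[
    [[0,0,0],0],
    [[0,0,0],0],
  ],
)

```text
clock: 1.02
position: [0.5206, -0.2865, 0.2412]
ee_rot: [[0.001, 1.0, -0.001], [1.0, -0.001, 0.001], [0.001, -0.001, -1.0]]
contact_force: [0.1, 1.1, 0.3]
gripper_width: 0.0878
gripper_force: 0.0
```

Run:
```python
from h import *
import pickle
s=robot.state();print(s['position'],s['clock'])
D=snap('wrist');pickle.dump(D,open('w1.pkl','wb'));save('w1.png',D[0])
```

```text
[ 0.52055982 -0.28652967  0.24115565] 1.025
```

View pics/w1.png

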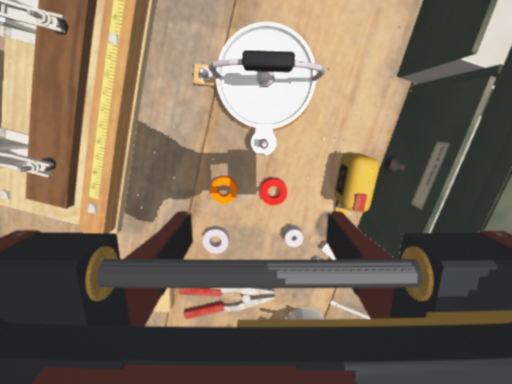

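The wrist view from above shows the dish at (267,75), handle at (268,61), post tip at (264,143), pin at (208,74), collar at (215,240) and bush at (293,237). I'll measure these in this view.

Run:
```python
from h import *
import pickle
p,d,c=pickle.load(open('w1.pkl','rb'));C=cloud(d,c);Q0=C.reshape(-1,3)
def near(x,y,r,z0,z1): return Q0[(np.hypot(Q0[:,0]-x,Q0[:,1]-y)<r)&(Q0[:,2]>z0)&(Q0[:,2]<z1)]
for n,x,y in(('collar',.455,-.394),('bush',.571,-.386)):
    Q=near(x,y,.03,.010,.03); r=cv2.minEnclosingCircle((Q[:,:2]*1000).astype(np.float32)); print(n,len(Q),np.median(Q[:,2]),r)
Q=near(.525,-.247,.016,.062,.09); print('post',len(Q),Q.mean(0),Q[:,2].max())
Q=near(.445,-.165,.02,.034,.06); print('pin',len(Q),Q.mean(0),Q[:,2].max())
Q=near(.528,-.17,.05,.12,.16); w,V=np.linalg.eigh(np.cov(Q[:,:2].T)); r=cv2.minAreaRect((Q[:,:2]*1000).astype(np.float32)); print('handle',len(Q),Q.mean(0),V[:,1],r)
Q=near(.528,-.17,.07,.039,.045); rr=np.hypot(Q[:,0]-.528,Q[:,1]+.17);Q=Q[rr>.054];print('rim',len(Q),circ(Q))
# colour masks
h=cv2.cvtColor(p,cv2.COLOR_RGB2HSV)
m=((h[...,1]<60)&(h[...,2]>110)).astype(np.uint8)
nl,L,st,ce=cv2.connectedComponentsWithStats(m)
for i in range(1,nl):
    if st[i,4]>60 and 150<ce[i,0]<340 and ce[i,1]<260: print(st[i],ce[i])
lab=L[230,215-9]; 
ct=max(cv2.findContours((L[225:256,200:232]*0+m[225:256,200:232]).astype(np.uint8),0,1)[0],key=cv2.contourArea)
e=cv2.fitEllipse(ct); uv=(e[0][0]+200,e[0][1]+225); print('collar ell',e,onplane(c,[uv],.0163))
b=((h[...,2]<70)).astype(np.uint8)[45:76,238:300]
ct=max(cv2.findContours(b,0,1)[0],key=cv2.contourArea); r=cv2.minAreaRect(ct); print(r, onplane(c,[(r[0][0]+238,r[0][1]+45)],.138))
```

```text
collar 431 0.01595274568852606 ((454.88555908203125, -394.5647277832031), 19.696170806884766)
bush 277 0.02196617595964101 ((571.3392944335938, -386.9846496582031), 13.63932991027832)
post 85 [ 0.52610861 -0.24597062  0.07349137] 0.08004158110324106
pin 45 [ 0.45151558 -0.16107852  0.03828481] 0.04370758863075691
handle 1220 [ 0.52821664 -0.16951237  0.13499835] [-0.99947261  0.03247316] ((527.8855590820312, -168.39541625976562), (13.993476867675781, 77.3172607421875), 88.59696197509766)
rim 1416 (array([ 0.52807939, -0.17046925]), np.float64(0.058513458271237294))
[ 159    0   62   64 1560] [190.39102564  21.60961538]
[ 199   21  127  134 8450] [264.13763314  80.89621302]
[183  67  10  19  86] [189.01162791  76.76744186]
[172 104  25  31 396] [183.37878788 116.47727273]
[283 225  21  23 349] [293.43553009 236.52722063]
[202 226  28  28 563] [215.69449378 239.65719361]
[320 241  16  19 143] [327.56643357 250.67132867]
collar ell ((15.651681900024414, 14.668631553649902), (26.803014755249023, 27.225244522094727), 57.31914520263672) [[ 0.45519758 -0.39213336  0.0163    ]]
((29.55541229248047, 15.948407173156738), (51.07457733154297, 18.84512710571289), 2.045408248901367) [[ 0.52780499 -0.17037266  0.138     ]]
```

Request:
play_rows(
  motion=[
    [[-0.05,-0.03,0.03],0],
    [[-0.04,-0.025,0.03],0],
    [[-0.014,-0.01,0.03],0],
    [[0,0,0.02],0],
    [[0,0,0],0],
  ],
  fingers=0.07,
)

```text
clock: 1.7
position: [0.4567, -0.3865, 0.1316]
ee_rot: [[-0.001, 1.0, -0.003], [1.0, 0.001, 0.003], [0.003, -0.003, -1.0]]
contact_force: [-0.7, 0.8, -0.1]
gripper_width: 0.0704
gripper_force: 0.0
```

Request:
play_rows(
  motion=[
    [[0,0,0],0],
    [[0,0,0],0],
  ],
)

```text
clock: 1.95
position: [0.4583, -0.3887, 0.1343]
ee_rot: [[-0.001, 1.0, 0.001], [1.0, 0.001, -0.001], [-0.001, 0.001, -1.0]]
contact_force: [0.3, -0.2, -0.3]
gripper_width: 0.07
gripper_force: 0.0
```

```bash
cat > col.py <<'E'
from h import *
s=robot.state();D=snap('wrist');p,d,c=D;C=cloud(d,c);Q0=C.reshape(-1,3)
def near(x,y,r,z0,z1): return Q0[(np.hypot(Q0[:,0]-x,Q0[:,1]-y)<r)&(Q0[:,2]>z0)&(Q0[:,2]<z1)]
E
python3 - <<'E'
from col import *
print(s['position'],s['clock']);save('w2.png',p)
Q=near(.455,-.394,.03,.010,.025)
if len(Q): print(len(Q),cv2.minEnclosingCircle((Q[:,:2]*1000).astype(np.float32)))
Q=near(.526,-.247,.016,.06,.09); print('post',len(Q),len(Q) and Q.mean(0))
E
```

```text
[ 0.45831397 -0.38872754  0.13425938] 1.95
946 ((454.2214660644531, -395.0423889160156), 19.689678192138672)
post 352 [ 0.52382951 -0.24832407  0.07131172]
```

View pics/w2.png

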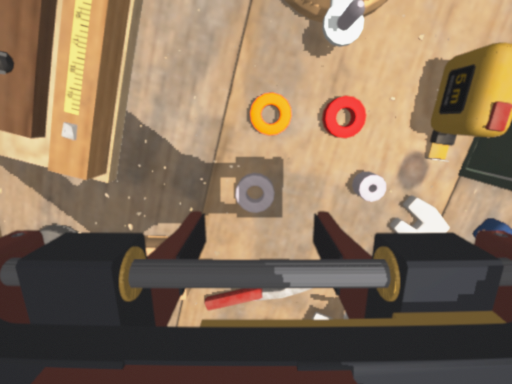

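The collar is at (254,192), between the finger lines. Descending to it.

Request:
play_rows(
  motion=[
    [[-0.006,-0.0035,0.03],0],
    [[0,0,0.03],0],
    [[0,0,0.03],0],
    [[0,0,0.015],0],
    [[0,0,0],0],
  ],
)

```text
clock: 2.62
position: [0.4536, -0.3944, 0.0276]
ee_rot: [[-0.0, 1.0, -0.001], [1.0, 0.0, 0.001], [0.001, -0.001, -1.0]]
contact_force: [0.0, -0.0, 1.1]
gripper_width: 0.0699
gripper_force: 0.0
```

Request:
play_rows(
  motion=[
    [[0,0,0],0],
    [[0,0,0],0],
  ],
)

```text
clock: 2.88
position: [0.4545, -0.3955, 0.0292]
ee_rot: [[-0.0, 1.0, 0.001], [1.0, 0.0, -0.002], [-0.002, 0.001, -1.0]]
contact_force: [0.4, -0.6, -0.7]
gripper_width: 0.0702
gripper_force: 0.0
```

Request:
play_rows(
  motion=[
    [[0,0,0.005],0],
    [[0,0,0],0],
    [[0,0,0],0],
  ],
)

```text
clock: 3.25
position: [0.4537, -0.3948, 0.023]
ee_rot: [[-0.0, 1.0, -0.0], [1.0, 0.0, 0.0], [0.0, -0.0, -1.0]]
contact_force: [0.4, -0.5, 0.9]
gripper_width: 0.07
gripper_force: 0.0
```

Request:
play_rows(
  motion=[
    [[0,0,0],0],
    [[0,0,0],0],
    [[0,0,0],0],
    [[0,0,0],0],
    [[0,0,0],0],
  ],
  fingers=0.03,
  squeeze=20,
)

```text
clock: 3.88
position: [0.4538, -0.3949, 0.0231]
ee_rot: [[-0.0, 1.0, -0.0], [1.0, 0.0, -0.0], [-0.0, -0.0, -1.0]]
contact_force: [0.2, 0.2, -0.0]
gripper_width: 0.0396
gripper_force: 20.0
```

Request:
play_rows(
  motion=[
    [[0,0,-0.03],0],
    [[0,0,-0.04],0],
    [[0,0,-0.03],0],
    [[0,0,0],0],
    [[0,0,0],0],
  ],
)

```text
clock: 4.5
position: [0.4532, -0.3942, 0.122]
ee_rot: [[-0.0, 1.0, -0.001], [1.0, 0.0, 0.001], [0.001, -0.001, -1.0]]
contact_force: [-0.1, -0.9, -1.7]
gripper_width: 0.0394
gripper_force: 20.0
```

Run:
```python
from col import *
print(s['position'],s['clock']);save('w3.png',p)
x,y,z=s['position']
Q=near(x,y,.03,z-.013,z+.003)
print(len(Q),np.median(Q[:,2]),cv2.minEnclosingCircle((Q[:,:2]*1000).astype(np.float32)))
Q=near(.526,-.247,.016,.06,.09); print('post',len(Q),len(Q) and Q.mean(0))
```

```text
[ 0.45323794 -0.39421961  0.12201316] 4.5
3039 0.11507167558063125 ((453.2192077636719, -385.233154296875), 28.312231063842773)
post 105 [ 0.52397673 -0.25109143  0.06561896]
```

View pics/w3.png

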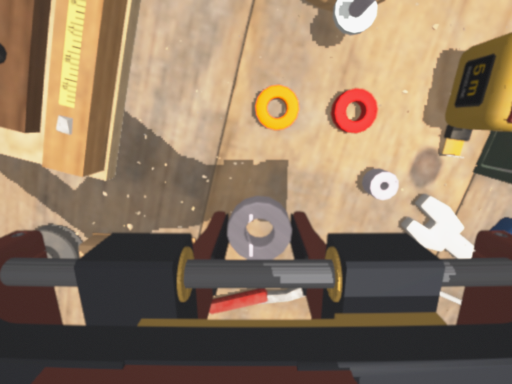

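The collar is held at (260,228), and the bush and look-alikes are untouched. Now the hole offset in the tool frame.

Run:
```python
from col import *
x,y,z=s['position']; zt=z-.007
g=cv2.cvtColor(p,cv2.COLOR_RGB2GRAY)[190:262,218:304]
h=cv2.cvtColor(p,cv2.COLOR_RGB2HSV)[190:262,218:304]
far=(d[190:262,218:304]>.25).astype(np.uint8)
cs=[k for k in cv2.findContours(far,cv2.RETR_LIST,1)[0] if 80<cv2.contourArea(k)<1500]
for k in cs:
    (u,v),ax,a=cv2.fitEllipse(k); print(u+218,v+190,ax,onplane(c,[(u+218,v+190)],zt)-s['position'])
Q=near(x,y+.01,.028,zt-.002,zt+.0015);P=Q[np.abs(Q[:,0]-x)<.017]; 
E=P[P[:,1]>y+.008]; 
print(len(P),'ymax',P[:,1].max()-y)
rr=near(x,y,.021,zt-.003,zt+.002); print('xr',rr[:,0].min()-x,rr[:,0].max()-x)
```

```text
285.28782653808594 253.2188720703125 (12.586967468261719, 19.334928512573242) [[ 0.01624445 -0.01370384 -0.007     ]]
233.597638130188 253.15384674072266 (12.959161758422852, 20.76930809020996) [[-0.01580157 -0.01368869 -0.007     ]]
259.5190086364746 227.75457763671875 (17.398157119750977, 24.779468536376953) [[ 0.00026624  0.00320815 -0.007     ]]
261.0778503417969 203.63333892822266 (31.93610382080078, 93.00847625732422) [[ 0.00118055  0.01843403 -0.007     ]]
2171 ymax 0.01964427576996436
xr -0.01972970694998122 0.020230308000888264
```

Request:
play_rows(
  motion=[
    [[0.03,0.018,0],0],
    [[0.03,0.018,0],0],
    [[0.03,0.018,0],0],
    [[0.01,0.017,0],0],
    [[0,0,0],0],
  ],
)

```text
clock: 5.22
position: [0.5259, -0.2947, 0.1224]
ee_rot: [[-0.002, 1.0, -0.0], [1.0, 0.002, -0.0], [-0.0, -0.0, -1.0]]
contact_force: [0.7, 1.1, -0.4]
gripper_width: 0.0399
gripper_force: 20.0
```

Request:
play_rows(
  motion=[
    [[0,0,0],0],
    [[0,0,0],0],
  ],
)

```text
clock: 5.48
position: [0.5242, -0.2957, 0.1229]
ee_rot: [[0.001, 1.0, -0.001], [1.0, -0.001, -0.0], [-0.0, -0.001, -1.0]]
contact_force: [-0.9, -0.1, -0.9]
gripper_width: 0.0396
gripper_force: 20.0
```

Run:
```python
from col import *
print(s['position'],s['clock']);save('w4.png',p)
x,y,z=s['position']; zt=z-.007
far=(d[190:262,218:304]>.16).astype(np.uint8)
Q=near(.525,-.247,.012,.072,.09); print('post',len(Q),len(Q) and Q.mean(0))
Q=near(.525,-.247,.012,.06,.07); print('post',len(Q),len(Q) and Q.mean(0))
Q=near(.525,-.247,.025,.039,.045); print('lug',len(Q),len(Q) and cv2.minEnclosingCircle((Q[:,:2]*1000).astype(np.float32)))
Q=near(.452,-.163,.02,.034,.06); print('pin',len(Q),Q.mean(0),Q[:,2].max()) if len(Q) else 0
Q=near(.528,-.17,.07,.039,.045); rr=np.hypot(Q[:,0]-.528,Q[:,1]+.17);Q=Q[(rr>.054)&(rr<.063)];print('rim',len(Q),circ(Q))
```

```text
[ 0.52416524 -0.29574992  0.12290012] 5.475
post 154 [ 0.52593344 -0.24609592  0.07534538]
post 16 [ 0.52656447 -0.24443758  0.06588284]
lug 1236 ((525.2911376953125, -241.54518127441406), 20.568218231201172)
pin 229 [ 0.45846796 -0.16359766  0.040336  ] 0.058636581241875096
rim 2139 (array([ 0.52816073, -0.1697625 ]), np.float64(0.057297105704199706))
```

View pics/w4.png

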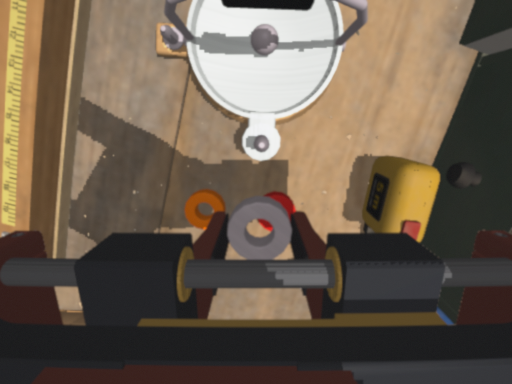

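The post tip is at (261,143), the collar at (260,228) and the ball at (264,38), still centred. I'll refine the post tip position.

Run:
```python
from col import *
Q=near(.525,-.247,.014,.075,.09); print(len(Q),Q.mean(0), Q.min(0),Q.max(0))
print(onplane(c,[(261,142),(261,144)],.077))
m=(C[...,2]>.037)&(C[...,2]<.0455)&(np.hypot(C[...,0]-.5255,C[...,1]+.252)<.03)&(C[...,1]<-.238)
P=C[m]; r=np.hypot(P[:,0]-.5257,P[:,1]+.2475);P=P[(r>.0135)&(r<.018)]; print('lug edge',len(P),circ(P))
for n in('scene','side'):
    p,d,c=snap(n);C=cloud(d,c).reshape(-1,3);Q=C[(np.hypot(C[:,0]-.5255,C[:,1]+.2475)<.014)&(C[:,2]>.052)&(C[:,2]<.07)];
    v=np.array(c['eye'])[:2]-[.5255,-.2475]; v/=np.linalg.norm(v); print(n,Q.mean(0)[:2]-v*.0045)
```

```text
77 [ 0.52623802 -0.24622408  0.0769872 ] [ 0.52278155 -0.24916909  0.0750062 ] [ 0.52988848 -0.2429052   0.0790363 ]
[[ 0.52561438 -0.24422459  0.077     ]
 [ 0.52561492 -0.24561407  0.077     ]]
lug edge 165 (array([ 0.52586846, -0.24695189]), np.float64(0.014614091141665895))
scene [ 0.52220735 -0.24232268]
side [nan nan]<stdin>:8: RuntimeWarning: Mean of empty slice.
  ret = um.true_divide(
```

Request:
play_rows(
  motion=[
    [[0.015,0.002,0],0],
    [[0.02,0,0],0],
    [[0.014,0,0],0],
    [[0,0,0],0],
    [[0,0,0],0],
  ],
)

```text
clock: 6.3
position: [0.5271, -0.2458, 0.1232]
ee_rot: [[-0.001, 1.0, 0.0], [1.0, 0.001, -0.001], [-0.001, 0.0, -1.0]]
contact_force: [1.0, -0.1, -0.6]
gripper_width: 0.0397
gripper_force: 20.0
```

Request:
play_rows(
  motion=[
    [[0,0,0],0],
    [[0,0,0],0],
    [[0,0,0],0],
  ],
)

```text
clock: 6.68
position: [0.5268, -0.2462, 0.123]
ee_rot: [[0.0, 1.0, -0.0], [1.0, -0.0, -0.0], [-0.0, -0.0, -1.0]]
contact_force: [0.3, -0.3, -1.6]
gripper_width: 0.0398
gripper_force: 20.0
```

Run:
```python
from col import *
print(s['position'],s['clock'],s['contact_force'])
x,y,z=s['position']
a=cv2.resize(p[160:270,200:320],(480,440))
p2,d2,c2=snap('side'); b=cv2.resize(p2[120:230,170:250],(320,440))
save('w5.png',np.hstack([a,b]))
```

```text
[ 0.52680035 -0.2461646   0.12298322] 6.675 [ 0.31375918 -0.33027263 -1.59911772]
```

View pics/w5.png

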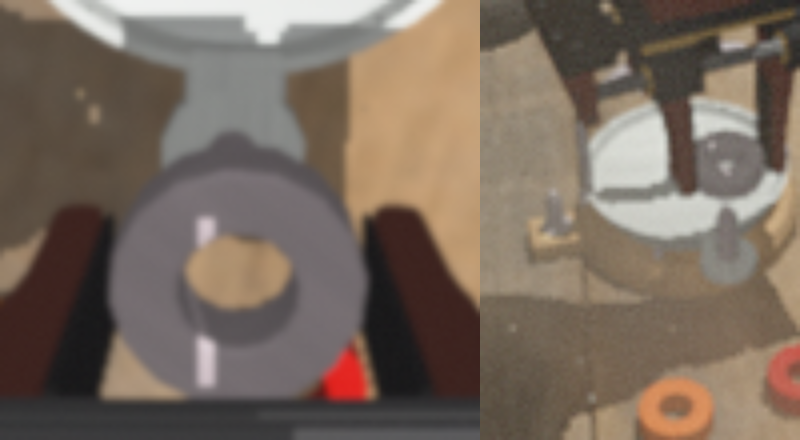

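The crop shows the post tip about 0.8 mm to the −x side of the bore axis. I'll correct that and descend in stages.

Request:
play_rows(
  motion=[
    [[0,-0.0008,0.01],0],
    [[0,0,0.01],0],
    [[0,0,0.005],0],
    [[0,0,0.004],0],
    [[0,0,0],0],
  ],
)

```text
clock: 7.4
position: [0.5259, -0.2457, 0.0936]
ee_rot: [[-0.0, 1.0, -0.001], [1.0, 0.0, 0.0], [0.0, -0.001, -1.0]]
contact_force: [-0.4, 0.0, -0.8]
gripper_width: 0.0397
gripper_force: 20.0
```

Request:
play_rows(
  motion=[
    [[0,0,0.003],0],
    [[0,0,0.003],0],
    [[0,0,0],0],
  ],
)

```text
clock: 7.78
position: [0.5259, -0.2457, 0.0878]
ee_rot: [[-0.0, 1.0, -0.0], [1.0, 0.0, 0.0], [0.0, -0.0, -1.0]]
contact_force: [0.2, 0.1, -0.8]
gripper_width: 0.0397
gripper_force: 20.0
```

Request:
play_rows(
  motion=[
    [[0,0,0.005],0],
    [[0,0,0.005],0],
    [[0,0,0.005],0],
    [[0,0,0.003],0],
    [[0,0,0],0],
  ],
)

```text
clock: 8.4
position: [0.5258, -0.2457, 0.0697]
ee_rot: [[-0.0, 1.0, -0.001], [1.0, 0.0, 0.0], [0.0, -0.001, -1.0]]
contact_force: [-0.2, -0.4, -0.1]
gripper_width: 0.0396
gripper_force: 20.0
```

Request:
play_rows(
  motion=[
    [[0,0,0.0015],0],
    [[0,0,0.001],0],
    [[0,0,0],0],
  ],
)

```text
clock: 8.78
position: [0.526, -0.2458, 0.0676]
ee_rot: [[-0.0, 1.0, -0.0], [1.0, 0.0, -0.0], [-0.0, -0.0, -1.0]]
contact_force: [-0.3, -0.7, -0.9]
gripper_width: 0.0398
gripper_force: 20.0
```

Run:
```python
from col import *
print(s['position'],s['clock'],s['contact_force'])
print('ztop collar',np.median(near(.526,-.2465,.018,.05,.066)[:,2]))
a=cv2.resize(p[130:270,170:350],(480,373))
p2,d2,c2=snap('side'); b=cv2.resize(p2[130:210,180:250],(320,373))
save('w6.png',np.hstack([a,b]))
```

```text
[ 0.52599178 -0.24583159  0.06755477] 8.775 [-0.33723689 -0.68824358 -0.91026102]
ztop collar 0.06062917679741758
```

View pics/w6.png

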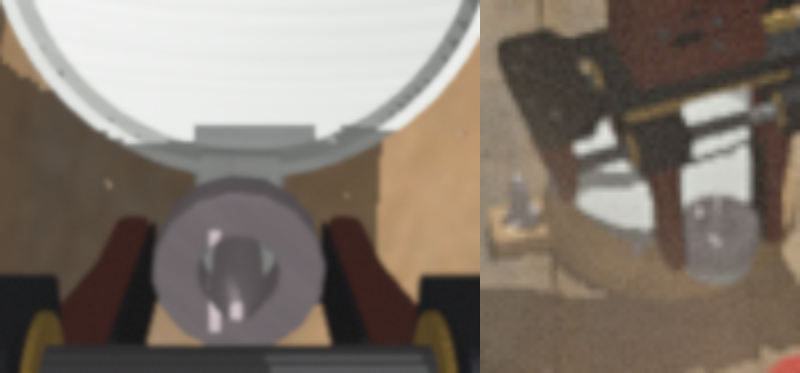

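The post stands inside the bore, with the collar about 2.5 mm above the lug. I'll lower it that last bit and release.

Request:
play_rows(
  motion=[
    [[0,0,0.001],0],
    [[0,0,0.001],0],
    [[0,0,0],0],
    [[0,0,0],0],
  ],
)

```text
clock: 9.38
position: [0.526, -0.2458, 0.0655]
ee_rot: [[0.0, 1.0, -0.0], [1.0, -0.0, 0.0], [0.0, -0.0, -1.0]]
contact_force: [0.2, -0.7, -0.4]
gripper_width: 0.0396
gripper_force: 20.0
```

Request:
play_rows(
  motion=[
    [[0,0,0],0],
    [[0,0,0],0],
    [[0,0,0],0],
    [[0,0,0],0],
  ],
  fingers=0.06,
)

```text
clock: 9.88
position: [0.526, -0.2458, 0.0656]
ee_rot: [[0.0, 1.0, -0.0], [1.0, -0.0, -0.0], [-0.0, -0.0, -1.0]]
contact_force: [0.3, 0.1, -0.5]
gripper_width: 0.0597
gripper_force: 0.0
```

Request:
play_rows(
  motion=[
    [[0,0,-0.02],0],
    [[0,0,-0.03],0],
    [[0,0,-0.04],0],
    [[-0.01,0,-0.05],0],
    [[-0.02,0,-0.03],0],
  ],
)

```text
clock: 10.5
position: [0.5267, -0.276, 0.2383]
ee_rot: [[-0.001, 1.0, 0.002], [1.0, 0.001, -0.001], [-0.001, 0.002, -1.0]]
contact_force: [1.0, -0.5, 0.0]
gripper_width: 0.0602
gripper_force: 0.0
```

Request:
play_rows(
  motion=[
    [[-0.02,0,0],0],
    [[0,0,0],0],
    [[0,0,0],0],
    [[0,0,0],0],
  ],
)

```text
clock: 11.0
position: [0.5253, -0.2947, 0.2341]
ee_rot: [[-0.0, 1.0, -0.002], [1.0, 0.0, 0.002], [0.002, -0.002, -1.0]]
contact_force: [0.5, 0.5, -0.7]
gripper_width: 0.06
gripper_force: 0.0
```

```bash
cat > dish.py <<'E'
from col import *
print(s['position'],s['clock'],s['contact_force'],s['joints'])
Q=near(.526,-.247,.022,.05,.066); print('collar',len(Q),np.median(Q[:,2]),cv2.minEnclosingCircle((Q[:,:2]*1000).astype(np.float32)))
Q=near(.528,-.17,.026,.12,.16); T=Q[Q[:,2]>.136];r=cv2.minAreaRect((T[:,:2]*1000).astype(np.float32)); print('handle',len(T),T.mean(0),r)
Q=near(.528,-.17,.07,.039,.045); rr=np.hypot(Q[:,0]-.528,Q[:,1]+.17);Q=Q[(rr>.054)&(rr<.063)];print('rim',len(Q),circ(Q))
Q=near(.526,-.247,.01,.071,.085); print('post',len(Q),Q.mean(0),Q[:,2].max())
Q=near(.452,-.163,.02,.034,.05); print('pin',len(Q),Q.mean(0),Q[Q[:,2]>.038].mean(0), Q[:,2].max())
a=cv2.cvtColor(p,cv2.COLOR_RGB2HSV); near_b=(np.hypot(C[...,0]-.528,C[...,1]+.17)<.04)&(C[...,2]<.06)&(C[...,2]>.03)
hb=C[near_b&(C[...,2]>.036)]; print('ball',len(hb),hb.mean(0),hb.max(0))
E
python3 dish.py
```

```text
[ 0.52533967 -0.29472174  0.23407854] 11.0 [ 0.49791601  0.53183238 -0.71642316] [-6.26022494e-01  3.70358955e-01  1.51207476e+00  2.26641210e-04
  1.26218959e+00 -6.26439773e-01]
collar 718 0.058178806209632866 ((526.5276489257812, -246.34628295898438), 19.961280822753906)
handle 1007 [ 0.52830628 -0.16897563  0.13883316] ((528.3837280273438, -168.5660400390625), (14.592616081237793, 45.0167121887207), 87.43225860595703)
rim 1352 (array([ 0.52821353, -0.16854669]), np.float64(0.05741683431000308))
post 74 [ 0.52604754 -0.24636617  0.07471829] 0.08054249761874199
pin 87 [ 0.45764272 -0.16307316  0.03959224] [ 0.46008422 -0.16325092  0.04145492] 0.048682372426347154
ball 250 [ 0.52834674 -0.17018833  0.04657274] [ 0.53778541 -0.16068178  0.05177279]
```

The collar top is at 58 mm, which is the lug's 42 mm plus 16 mm, so it is seated. The ball is centred. I'll move over the handle, turning to pinch it across its thickness, and measure the pin.

```bash
cat > pin.py <<'E'
from h import *
import pickle
D=dict(pickle.load(open('d0.pkl','rb')));D['w1']=pickle.load(open('w1.pkl','rb'))
D2={k:D[k] for k in('scene','side','w1')}
c0=np.array([.5283,-.1692])
for n,(p,d,c) in D2.items():
    C=cloud(d,c).reshape(-1,3); r=np.hypot(*(C[:,:2]-c0).T)
    Q=C[(r>.069)&(r<.088)&(C[:,2]>.025)&(C[:,2]<.048)&(C[:,0]<.47)]
    a=np.degrees(np.arctan2(Q[:,1]-c0[1],Q[:,0]-c0[0]))%360
    print(n,len(Q),Q.mean(0),'ang',np.median(a),a.std(),'r',np.median(r[(r>.069)&(r<.088)&(C[:,2]>.025)&(C[:,2]<.048)&(C[:,0]<.47)]),Q[:,2].max())
print(onplane(D['scene'][2],[(168.2,189)],.042))
E
python3 pin.py
```

```text
scene 31 [ 0.45139338 -0.1612191   0.03501488] ang 174.44174004103263 1.6863454602203327 r 0.07722741563081965 0.04339391059720943
side 25 [ 0.45198291 -0.16352064  0.03375791] ang 175.81315297410382 1.5904526199298286 r 0.07641017034600062 0.04171732119862792
w1 62 [ 0.45203225 -0.16151987  0.03605446] ang 174.43836544063402 1.6406088269719425 r 0.07652318139624278 0.04370758863075691
[[ 0.44949953 -0.16257777  0.042     ]]
```

Request:
play_rows(
  motion=[
    [[0.04,0.003,0],0],
    [[0.04,0,0],0],
    [[0.035,0,0],0],
    [[0.011,0,0],0],
    [[0,0,0],-10],
  ],
)

```text
clock: 11.68
position: [0.529, -0.169, 0.2354]
ee_rot: [[-0.179, 0.984, -0.0], [0.984, 0.179, -0.0], [-0.0, -0.0, -1.0]]
contact_force: [0.4, 0.2, -0.2]
gripper_width: 0.0603
gripper_force: 0.0
```

Request:
play_rows(
  motion=[
    [[0,0,0],-10],
    [[0,0,0],-10],
    [[0,0,0],-10],
    [[0,0,0],-10],
    [[0,0,0],-10],
  ],
  fingers=0.05,
)

```text
clock: 12.3
position: [0.5291, -0.1705, 0.2353]
ee_rot: [[-0.869, 0.495, -0.0], [0.495, 0.869, -0.0], [0.0, -0.0, -1.0]]
contact_force: [-1.2, -0.7, 0.3]
gripper_width: 0.0502
gripper_force: 0.0
```

Request:
play_rows(
  motion=[
    [[0,0,0],-10],
    [[0,0,0],-10],
    [[0,0,0],-8],
    [[0,0,0],0],
    [[0,0,0],0],
  ],
)

```text
clock: 12.92
position: [0.5291, -0.1701, 0.2354]
ee_rot: [[-0.999, 0.038, -0.0], [0.038, 0.999, -0.0], [0.0, -0.0, -1.0]]
contact_force: [0.4, 0.2, 0.1]
gripper_width: 0.0499
gripper_force: 0.0
```

Request:
play_rows(
  motion=[
    [[0,0,0],0],
    [[0,0,0],0],
  ],
)

```text
clock: 13.18
position: [0.529, -0.1699, 0.2355]
ee_rot: [[-0.999, 0.036, -0.0], [0.036, 0.999, -0.0], [0.0, -0.0, -1.0]]
contact_force: [-0.2, -0.4, 0.3]
gripper_width: 0.0498
gripper_force: 0.0
```

Run:
```python
from col import *
print(s['position'],np.round(s['ee_rot'],3).tolist(),s['clock'])
Q=near(.528,-.17,.03,.115,.16); T=Q[Q[:,2]>.135]
if len(T): print('handle',len(T),T.mean(0),cv2.minAreaRect((T[:,:2]*1000).astype(np.float32)))
c0=np.array([.5283,-.1692]);r=np.hypot(*(Q0[:,:2]-c0).T)
for zl in(.025,.034):
    Q=Q0[(r>.069)&(r<.088)&(Q0[:,2]>zl)&(Q0[:,2]<.048)&(Q0[:,0]<.47)]; print('pin',len(Q),Q.mean(0) if len(Q) else 0,Q.max(0) if len(Q) else 0)
```

```text
[ 0.52901072 -0.16987887  0.23553715] [[-0.999, 0.036, -0.0], [0.036, 0.999, -0.0], [0.0, -0.0, -1.0]] 13.175
handle 687 [ 0.52730566 -0.16762889  0.138791  ] ((528.5390014648438, -167.4010009765625), (13.362105369567871, 45.90449523925781), 87.79814910888672)
pin 50 [ 0.45119242 -0.15999365  0.03812895] [ 0.45568731 -0.15600604  0.04283365]
pin 48 [ 0.45100871 -0.16000125  0.03846881] [ 0.45568731 -0.15600604  0.04283365]
```

Request:
play_rows(
  motion=[
    [[0,0.001,0.03],0],
    [[0,0,0.03],0],
    [[0,0,0.025],0],
    [[0,0,0.015],0],
    [[0,0,0.0085],0],
  ],
)

```text
clock: 13.85
position: [0.529, -0.1688, 0.1265]
ee_rot: [[-0.999, 0.035, -0.0], [0.035, 0.999, 0.0], [0.0, 0.0, -1.0]]
contact_force: [-0.3, 0.1, -0.0]
gripper_width: 0.0502
gripper_force: 0.0
```

Request:
play_rows(
  motion=[
    [[0,0,0],0],
    [[0,0,0],0],
    [[0,0,0],0],
  ],
)

```text
clock: 14.22
position: [0.5296, -0.169, 0.1278]
ee_rot: [[-0.999, 0.035, 0.001], [0.035, 0.999, -0.001], [-0.001, -0.001, -1.0]]
contact_force: [-0.1, 0.2, -0.0]
gripper_width: 0.0501
gripper_force: 0.0
```

Request:
play_rows(
  motion=[
    [[0,0,0],0],
    [[0,0,0],0],
    [[0,0,0],0],
    [[0,0,0],0],
    [[0,0,0],0],
  ],
  fingers=0.022,
)

```text
clock: 14.85
position: [0.529, -0.1688, 0.127]
ee_rot: [[-0.999, 0.035, -0.0], [0.035, 0.999, 0.0], [0.0, 0.0, -1.0]]
contact_force: [0.7, 1.0, 0.5]
gripper_width: 0.022
gripper_force: 0.0
```

Request:
play_rows(
  motion=[
    [[0,0,0],0],
    [[0,0,0],0],
    [[0,0,0],0],
    [[0,0,0],0],
  ],
  fingers=0.008,
  squeeze=5,
)

```text
clock: 15.35
position: [0.529, -0.1684, 0.1271]
ee_rot: [[-0.999, 0.035, -0.0], [0.035, 0.999, 0.001], [0.0, 0.001, -1.0]]
contact_force: [0.7, 3.5, 2.1]
gripper_width: 0.0139
gripper_force: 5.0
```

Request:
play_rows(
  motion=[
    [[0,0,0],0],
    [[0,0,0],0],
  ],
  squeeze=20,
)

```text
clock: 15.6
position: [0.5286, -0.1691, 0.1266]
ee_rot: [[-0.999, 0.035, -0.001], [0.035, 0.999, -0.0], [0.001, -0.0, -1.0]]
contact_force: [-0.1, 0.7, -4.4]
gripper_width: 0.014
gripper_force: 20.0
```

Request:
play_rows(
  motion=[
    [[0,0,0],0],
    [[0,0,0],0],
    [[0,0,0],0],
  ],
  squeeze=55,
)

```text
clock: 15.98
position: [0.5289, -0.1689, 0.1268]
ee_rot: [[-0.999, 0.035, -0.001], [0.035, 0.999, 0.0], [0.001, 0.0, -1.0]]
contact_force: [0.1, 0.4, -6.2]
gripper_width: 0.0138
gripper_force: 55.0
```

Request:
play_rows(
  motion=[
    [[0,0,-0.001],0],
    [[0,0,-0.001],0],
    [[0,0,-0.002],0],
    [[0,0,-0.002],0],
    [[0,0,-0.003],0],
  ],
)

```text
clock: 16.6
position: [0.529, -0.1688, 0.1362]
ee_rot: [[-0.999, 0.035, -0.0], [0.035, 0.999, 0.0], [0.0, 0.0, -1.0]]
contact_force: [0.0, 0.5, -5.9]
gripper_width: 0.0135
gripper_force: 55.0
```

```bash
cat > lvl.py <<'E'
from col import *
print(s['position'],s['clock'],s['contact_force'],s['torque'],s['gripper_width'],np.round(s['ee_rot'],3).tolist())
x,y,z=s['position']
cl=[('wrist',C)]
for n in('scene','side'):
    pp,dd,cc=snap(n); cl.append((n,cloud(dd,cc)))
for n,CC in cl:
    Q=CC.reshape(-1,3); r=np.hypot(Q[:,0]-x,Q[:,1]-y); zi=Q[:,2]-(z-.104)  # ref underside
    R=Q[(r>.0565)&(r<.0595)&(abs(zi-.02)<.008)]
    if len(R)>30:
        f=np.linalg.lstsq(np.c_[R[:,:2]-[x,y],np.ones(len(R))],R[:,2],rcond=None)[0]; print(n,'rim tilt deg',np.degrees(np.arctan(f[:2])),f[2],len(R))
    b=Q[(r<.035)&(zi>.0145)&(zi<.045)]; print(n,'ball',len(b),b.mean(0)-[x,y,z] if len(b) else '', b[:,2].max()-z+.104 if len(b) else '')
E
python3 lvl.py
```

```text
[ 0.52899222 -0.16879921  0.13619161] 16.6 [ 0.03623122  0.46868582 -5.90255257] [ 0.18942507 -0.053196    0.02787805] 0.013546857831130068 [[-0.999, 0.035, -0.0], [0.035, 0.999, 0.0], [0.0, 0.0, -1.0]]
wrist rim tilt deg [0.08693426 0.23872411] 0.051803940967840384 911
wrist ball 111 [-0.00573753 -0.00054259 -0.08241981] 0.026808334455486096
scene rim tilt deg [ 0.30374836 -0.57016111] 0.05164076750248492 170
scene ball 81 [-0.00281132 -0.00318227 -0.08124554] 0.0298699700920997
side rim tilt deg [0.06421808 0.38676158] 0.05048105917185338 112
side ball 62 [-0.00101355 -0.00653931 -0.08180382] 0.029299822792537192
```

Lifted, level, ball centred. Lifting on gently.

Request:
play_rows(
  motion=[
    [[0,0,-0.003],0],
    [[0,0,-0.004],0],
    [[0,0,-0.005],0],
    [[0,0,-0.006],0],
    [[0,0,-0.006],0],
  ],
)

```text
clock: 17.38
position: [0.5291, -0.1689, 0.1606]
ee_rot: [[-0.999, 0.035, 0.0], [0.035, 0.999, -0.0], [-0.0, -0.0, -1.0]]
contact_force: [-0.2, -0.9, -6.2]
gripper_width: 0.0141
gripper_force: 55.0
```

Request:
play_rows(
  motion=[
    [[0,0,-0.006],0],
    [[0,0,-0.006],0],
    [[0,0,-0.006],0],
    [[0,0,-0.006],0],
    [[0,0,-0.006],0],
  ],
)

```text
clock: 18.0
position: [0.529, -0.1688, 0.1904]
ee_rot: [[-0.999, 0.035, -0.0], [0.035, 0.999, 0.0], [0.0, 0.0, -1.0]]
contact_force: [-0.3, -0.3, -6.1]
gripper_width: 0.0139
gripper_force: 55.0
```

Request:
play_rows(
  motion=[
    [[0,0,-0.006],0],
    [[0,0,-0.006],0],
    [[0,0,-0.006],0],
    [[0,0,-0.006],0],
    [[0,0,-0.005],0],
  ],
)

```text
clock: 18.62
position: [0.5291, -0.1689, 0.2195]
ee_rot: [[-0.999, 0.035, 0.0], [0.035, 0.999, -0.0], [-0.0, -0.0, -1.0]]
contact_force: [0.1, -0.5, -6.3]
gripper_width: 0.0138
gripper_force: 55.0
```

Request:
play_rows(
  motion=[
    [[0,0,-0.004],0],
    [[0,0,-0.003],0],
    [[0,0,-0.001],0],
    [[0,0,0],0],
    [[0,0,0],0],
  ],
)

```text
clock: 19.25
position: [0.5289, -0.1687, 0.2268]
ee_rot: [[-0.999, 0.035, -0.0], [0.035, 0.999, 0.0], [0.0, 0.0, -1.0]]
contact_force: [0.1, -0.2, -6.3]
gripper_width: 0.0134
gripper_force: 55.0
```

```bash
python3 lvl.py
```

```text
[ 0.52892742 -0.16873998  0.22684948] 19.25 [ 0.12148666 -0.15780323 -6.29037991] [ 0.15110098 -0.09691875  0.01968378] 0.013404214776125368 [[-0.999, 0.035, -0.0], [0.035, 0.999, 0.0], [0.0, 0.0, -1.0]]
wrist rim tilt deg [0.20787155 0.24064179] 0.14255996730645898 899
wrist ball 112 [-0.00581247 -0.00049577 -0.08236736] 0.025997910281063283
scene rim tilt deg [0.03249153 0.06075703] 0.14176140439563656 174
scene ball 87 [-0.00319761 -0.00312944 -0.08158294] 0.029704965003643988
side rim tilt deg [0.46214759 0.54055891] 0.1413423944738789 147
side ball 72 [-0.0003524  -0.00708795 -0.08190047] 0.028929916848743284
```

Request:
play_rows(
  motion=[
    [[0,0,0],1.5],
    [[0,0,0],3],
    [[0,0,0],4],
    [[0,0,0],5],
    [[0,0,0],5],
  ],
)

```text
clock: 20.02
position: [0.5291, -0.1688, 0.227]
ee_rot: [[-0.935, 0.354, -0.0], [0.354, 0.935, 0.0], [0.0, -0.0, -1.0]]
contact_force: [-0.4, 0.2, -5.7]
gripper_width: 0.0133
gripper_force: 55.0
```

Request:
play_rows(
  motion=[
    [[0,0,0],5],
    [[0,0,0],5],
    [[0,0,0],5],
    [[0,0,0],5],
    [[0,0,0],5],
  ],
)

```text
clock: 20.65
position: [0.5291, -0.1689, 0.2271]
ee_rot: [[-0.698, 0.716, 0.0], [0.716, 0.698, -0.0], [-0.0, -0.0, -1.0]]
contact_force: [-0.7, -0.3, -5.6]
gripper_width: 0.0136
gripper_force: 55.0
```

Request:
play_rows(
  motion=[
    [[0,0,0],5],
    [[0,0,0],5],
    [[0,0,0],5],
    [[0,0,0],5],
    [[0,0,0],5],
  ],
)

```text
clock: 21.28
position: [0.5291, -0.1689, 0.227]
ee_rot: [[-0.33, 0.944, 0.0], [0.944, 0.33, -0.0], [-0.0, 0.0, -1.0]]
contact_force: [0.1, -0.0, -6.1]
gripper_width: 0.0135
gripper_force: 55.0
```

Request:
play_rows(
  motion=[
    [[0,0,0],5],
    [[0,0,0],5],
    [[0,0,0],4],
    [[0,0,0],3],
    [[0,0,0],1.5],
  ],
)

```text
clock: 21.9
position: [0.5291, -0.1689, 0.2271]
ee_rot: [[-0.016, 1.0, 0.0], [1.0, 0.016, -0.0], [-0.0, 0.0, -1.0]]
contact_force: [-0.6, 0.2, -5.7]
gripper_width: 0.0134
gripper_force: 55.0
```

Request:
play_rows(
  motion=[
    [[0,0,0],0],
    [[0,0,0],0],
    [[0,0,0],0],
  ],
)

```text
clock: 22.28
position: [0.5291, -0.1688, 0.2271]
ee_rot: [[-0.018, 1.0, -0.0], [1.0, 0.018, -0.0], [-0.0, -0.0, -1.0]]
contact_force: [0.5, -0.5, -6.3]
gripper_width: 0.0136
gripper_force: 55.0
```

```bash
cat > fin.py <<'E'
from lvl import *
c0=np.array([x,y])
print('tool yaw',np.degrees(np.arctan2(s['ee_rot'][1,1],s['ee_rot'][0,1])))
for n,CC in cl:
    Q=CC.reshape(-1,3); v=Q[:,:2]-c0; r=np.hypot(*v.T); a=np.degrees(np.arctan2(v[:,1],v[:,0]))%360
    k=(r>.062)&(r<.095)&(abs(a-180)<25)
    A=Q[k&(abs(Q[:,2]-(z-.104+.036))<.0025)]
    P=Q[k&(Q[:,2]>z-.104+.046)&(Q[:,2]<z-.104+.065)]
    I=Q[k&(r>.069)&(r<.088)&(Q[:,2]>.028)&(Q[:,2]<.048)]
    for nm,S in(('collar top',A),('post',P),('pin',I)):
        if len(S)>5:
            cc=cv2.minEnclosingCircle((S[:,:2]*1000).astype(np.float32)); m=S[:,:2].mean(0)-c0
            print(n,nm,len(S),np.round(S.mean(0),4),'ang',round(np.degrees(np.arctan2(m[1],m[0]))%360,1),np.round(cc[0],1),round(cc[1],1), 'ang', round(np.degrees(np.arctan2(cc[0][1]/1e3-y,cc[0][0]/1e3-x))%360,1))
E
python3 fin.py
```

```text
[ 0.52905952 -0.16883951  0.22705657] 22.275 [ 0.46168759 -0.48671739 -6.27610139] [-0.02523093 -0.06958268  0.01344499] 0.013586375335665571 [[-0.018, 1.0, -0.0], [1.0, 0.018, -0.0], [-0.0, -0.0, -1.0]]
wrist rim tilt deg [-0.19658321 -0.13579117] 0.14299215923223998 946
wrist ball 111 [ 0.00060571  0.00440875 -0.08238467] 0.026110290241021475
scene rim tilt deg [ 0.12629129 -0.80967744] 0.1421557398556048 218
scene ball 91 [-0.00240252 -0.00277832 -0.0813001 ] 0.02869621121103301
side rim tilt deg [-0.02745697  0.77733922] 0.1411785558396127 165
side ball 74 [ 0.00029057 -0.00615522 -0.0822035 ] 0.02823420017109919
tool yaw 1.0143807381263303
wrist collar top 1141 [ 0.4516 -0.1697  0.1585] ang 180.7 [ 451.9 -171.2] 20.0 ang 181.8
wrist post 170 [ 0.4529 -0.1695  0.1742] ang 180.5 [ 451.2 -170.7] 6.2 ang 181.4
wrist pin 29 [ 0.4505 -0.159   0.0382] ang 172.9 [ 450.4 -160.2] 4.7 ang 173.7
scene collar top 158 [ 0.4499 -0.1737  0.1587] ang 183.5 [ 451.  -170.5] 20.5 ang 181.2
scene post 30 [ 0.4517 -0.1724  0.1742] ang 182.7 [ 451.7 -171.5] 5.3 ang 181.9
scene pin 28 [ 0.4515 -0.161   0.0357] ang 174.2 [ 452.9 -160.4] 5.8 ang 173.7
side collar top 116 [ 0.4505 -0.1757  0.1584] ang 185.0 [ 452.4 -173.5] 20.0 ang 183.5
side post 25 [ 0.4525 -0.1736  0.1739] ang 183.5 [ 452.9 -173.4] 6.3 ang 183.4
side pin 20 [ 0.4519 -0.1631  0.0351] ang 175.7 [ 452.4 -163.2] 4.2 ang 175.8
```

Post and pin differ by about 7.7° in each of the three views, so I'll make that remaining turn.

Request:
play_rows(
  motion=[
    [[0,0,0],1],
    [[0,0,0],2],
    [[0,0,0],2.2],
    [[0,0,0],1.5],
    [[0,0,0],1],
  ],
)

```text
clock: 23.05
position: [0.5291, -0.1688, 0.227]
ee_rot: [[0.118, 0.993, -0.0], [0.993, -0.118, -0.0], [-0.0, -0.0, -1.0]]
contact_force: [-0.1, 0.5, -4.8]
gripper_width: 0.0135
gripper_force: 55.0
```

Request:
play_rows(
  motion=[
    [[0,0,0],0],
    [[0,0,0],0],
    [[0,0,0],0],
    [[0,0,0],0],
    [[0,0,0],0],
  ],
)

```text
clock: 23.68
position: [0.529, -0.1689, 0.227]
ee_rot: [[0.117, 0.993, -0.0], [0.993, -0.117, 0.0], [-0.0, -0.0, -1.0]]
contact_force: [0.1, -0.3, -6.2]
gripper_width: 0.0138
gripper_force: 55.0
```

```bash
python3 fin.py
```

```text
[ 0.52904061 -0.1688531   0.22702442] 23.675 [ 0.12520771 -0.26420826 -6.17217733] [-0.01173858 -0.05681536 -0.02447542] 0.013790955274703177 [[0.117, 0.993, -0.0], [0.993, -0.117, 0.0], [-0.0, -0.0, -1.0]]
wrist rim tilt deg [-0.22586518 -0.12119871] 0.14297721662282037 942
wrist ball 110 [ 0.00147345  0.00430249 -0.08241131] 0.026183532352148722
scene rim tilt deg [-0.23163083 -0.61379697] 0.14228367828671656 220
scene ball 87 [-0.00185735 -0.00259822 -0.08141729] 0.029242812911490793
side rim tilt deg [-0.22806484  0.64936653] 0.14107646100245022 181
side ball 68 [-8.08152995e-05 -5.78170523e-03 -8.18544034e-02] 0.02842699181515719
tool yaw -6.701253591367471
wrist collar top 1144 [ 0.4523 -0.1593  0.1585] ang 172.9 [ 452.4 -160.9] 19.9 ang 174.0
wrist post 169 [ 0.4537 -0.1593  0.1743] ang 172.8 [ 452.  -160.5] 5.9 ang 173.8
scene collar top 154 [ 0.4504 -0.1633  0.1586] ang 176.0 [ 453.  -160.2] 20.6 ang 173.5
scene post 34 [ 0.4521 -0.1617  0.1735] ang 174.7 [ 452.  -161.4] 5.7 ang 174.5
scene pin 28 [ 0.4512 -0.1613  0.0362] ang 174.5 [ 451.5 -160.1] 4.8 ang 173.5
side collar top 113 [ 0.4508 -0.1642  0.1584] ang 176.6 [ 452.7 -162.8] 19.8 ang 175.5
side post 27 [ 0.4529 -0.1634  0.1731] ang 175.9 [ 453.6 -163. ] 5.4 ang 175.6
side pin 20 [ 0.4521 -0.1631  0.0353] ang 175.7 [ 451.4 -163.1] 4.6 ang 175.7
```

The post is over the pin to within about 1 mm. The dish is level with about 10 cm of air under it, the ball is centred and the collar is seated. Handing in.

```bash
python3 -c "
from plant import robot
print(robot.finish_job())"
```

```text
the job is handed in; nothing more can be done
None
```

The job is handed in at about 24 s: the collar is seated on the post, and the dish is held level about 10 cm above its stand with the post over the pin (within about 1 mm) and the ball still in the middle; the bush, pliers and tape measure were not touched.

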